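# Make up the coffee tray at the capsule dispenser

### The job

Make up the morning coffee tray: lay the measuring spoons and stand the little honey jar upright in the wooden tray under the capsule dispenser, and dispense exactly two coffee capsules into the tray by swinging the dispenser's red-knobbed lever all the way to its stop and letting it spring fully home, twice. The third capsule stays in the tube, and the mugs, canister, pepper mill and oil bottle stay standing where they are.

Things in the scene. Friction and masses are not known exactly. Their poses are not given: they have to be found in the camera images.
- dispenser: Fixed capsule dispenser: upright clear tube, 46 mm square, z 70 to 165 mm, on a wooden foot, with three stacked capsules. Origin on the table under the tube. On its -x side a ledge (z 70, ends at x -39 mm) overhangs the tray; the lever is on its -y side. Swung to its stop, the lever pushes the lowest capsule off the ledge; as it springs back the next one drops down.
- tray: Fixed open tray of pale wood under the outlet, 150 (x) x 210 (y) x 45 mm high, walls and floor 5 mm. Origin at the centre of its underside; its axes are parallel to the dispenser's. Capsules fall near its (+40, +40) mm.
- lever (a joint): Angle of the sprung lever: 0 = home, 1.05 rad = its stop. It turns about the vertical spindle, clockwise seen from above, so that the knob sweeps from the dispenser's -y side towards its -x side. Needs about 6 N at the knob at the stop; springs home by itself when let go.
- lever_knob (a point): Mid-height (z 132 mm) of the lever's red upright knob, a cylinder 16 mm in diameter from z 112 to 152 mm, at the end of a thin steel arm (10 mm thick, z 120 to 130 mm), 110 mm from the spindle. At home it lies at (+42.5, -145) mm from the dispenser's origin, in the dispenser's axes. It moves with the lever.
- lever_pivot (a point): The point on the vertical spindle axis level with lever_knob: (+10, -40) mm from the dispenser's origin, z 132 mm.
- spoons: Nested steel measuring spoons lying flat, one rigid piece 108 mm long along its x: handles 12 mm wide (y), 10 mm high, from x -55 to +17 mm; round bowl at +x, centre x = +34 mm, 36 mm across, 15 mm high. Origin on the underside, in the handle near the bowl (a good place to grip).
- jar: Small round jar of amber glass with a brass cap, 42 mm in diameter, 50 mm high. Origin at the centre of its underside.
- capsule_1: Lowest coffee capsule in the tube (copper), an upright cylinder 37 mm in diameter, 26 mm high. Origin at the centre of its underside.
- capsule_2: Middle capsule (brass-coloured), same size, resting on the first.
- capsule_3: Top capsule (green), same size; it must stay in the tube.
- mug_a: Brown mug, 74 mm across, 85 mm high, handle at its +y reaching about 65 mm from its axis. Origin at the centre of its underside. Bystander.
- mug_b: The second brown mug, the same. Bystander.
- canister: Green canister, 68 mm across, 100 mm high. Origin at the centre of its underside. Bystander.
- mill: Dark wooden pepper mill, 44 mm across, 115 mm high, beside the dispenser on its +y side. Origin at the centre of its underside. Bystander.
- oil: Green glass oil bottle, 52 mm across, 170 mm high, behind the dispenser (its +x side). Origin at the centre of its underside. Bystander.

How it is judged (in metres and radians):
On the way, in this order (a step that is already met when the one before it is completed fails the run):
1. the lever is swung to its stop (value of joint lever above 0.99 rad), for 0.05 s.
2. the lever has sprung home and the first capsule is in the tray (value of joint lever below 0.08 rad and x of capsule_1 in the frame of tray between -0.073 and 0.073 m and y of capsule_1 in the frame of tray between -0.103 and 0.103 m and z of capsule_1 in the frame of tray below 0.06 m), for 0.1 s.
3. the lever is swung to its stop again (value of joint lever above 0.99 rad), for 0.05 s.
4. the lever has sprung home and the second capsule is in the tray (value of joint lever below 0.08 rad and x of capsule_2 in the frame of tray between -0.073 and 0.073 m and y of capsule_2 in the frame of tray between -0.103 and 0.103 m and z of capsule_2 in the frame of tray below 0.06 m), for 0.1 s.
At the end, for the whole second after the job is handed in: The spoons, the jar (upright within 0.2 rad, standing on the tray's floor) and the two lower capsules lie at rest inside the tray's walls, the third capsule is still in the tube, and the lever is home (under 0.08 rad) (all of step 4 and x of capsule_1 in the frame of tray between -0.073 and 0.073 m and y of capsule_1 in the frame of tray between -0.103 and 0.103 m and z of capsule_1 in the frame of tray below 0.06 m and x of capsule_3 in the frame of dispenser between -0.012 and 0.012 m and z of capsule_3 in the frame of dispenser above 0.06 m and x of spoons in the frame of tray between -0.073 and 0.073 m and y of spoons in the frame of tray between -0.103 and 0.103 m and z of spoons in the frame of tray below 0.04 m and x of jar in the frame of tray between -0.073 and 0.073 m and y of jar in the frame of tray between -0.103 and 0.103 m and z of jar in the frame of tray below 0.02 m and angle between jar's own z axis and vertical below 0.2 rad and linear speed of each of jar, spoons, capsule_1, capsule_2 below 0.03 m/s); the robot touches nothing.
It fails at once if a mug is pushed more than 30 mm or knocked over (distance of any of mug_a, mug_b from where it was at the start of the episode above 0.03 m or angle between any of mug_a, mug_b's own z axis and vertical above 0.4 rad).
It fails at once if the canister is pushed more than 30 mm or knocked over (distance of canister from where it was at the start of the episode above 0.03 m or angle between canister's own z axis and vertical above 0.4 rad).
It fails at once if the pepper mill or the oil bottle is pushed more than 30 mm or knocked over (distance of any of mill, oil from where it was at the start of the episode above 0.03 m or angle between any of mill, oil's own z axis and vertical above 0.4 rad).
It fails at once if the third capsule leaves the tube (not (x of capsule_3 in the frame of dispenser between -0.03 and 0.03 m and z of capsule_3 in the frame of dispenser above 0.055 m)).
It also fails if it takes over 72 s, if anything falls off the work surface, if the arm or the gripper's body presses on something with over 40 N, if the wrist force passes 120 N, or if a joint passes its speed limit or range.

### The arm

A 6-joint arm with a two-finger parallel gripper is mounted at the origin on the work surface. World frame = base frame: x ahead of the robot, y to its left, z up, the work surface at z = 0. Lengths are in mm, angles in rad, forces in N, time in s.
With the tool pointing down it reaches from about 350 to 975 mm from the base axis. Payload 7.1 kg.
Tool frame: the origin (TCP) lies midway between the tips of the shut fingers; the grasp point (between the pads) lies 19 mm behind it; z points along the fingers, y is the line along which they close (so a half turn about z gives the same grasp; the last joint's range is limited). The gripper opens to 88 mm and grips with 3 to 60 N. Pads are 20 mm wide; open, the fingers measure 115 mm over their backs; the gripper's body (75 mm by 178 mm) begins 61 mm behind the grasp point.
Start: joints at [1.086, 0.423, 1.63, -0, 1.089, -0.019], TCP at [280.678, 558.412, 222.675] pointing down, gripper open.
Joint ranges: [-3, 3], [-0.9, 2.11], [0.09, 2.58], [-1.31, 4.45], [0.11, 2.69], [-2.54, 2.54]. Speed limits (rad/s): [2.39, 2.39, 3.01, 3.14, 3.14, 3.14].

### API

Orientations are given as a rotation vector (axis times angle).
In Python, from workcell import get_obs, get_image, camera_params, close_job gives the robot as it stands.
- The arm moves only by the shell command python3 -m creep 'ROWS' [OPENING]. ROWS is a JSON object of lists of equal length, an entry for each row: "delta_pos": the shift along the tool's x, y, z in m, a list of three; "twist": the turn, a rotation vector about the tool's x, y, z in degrees, a list of three. A call has 1 to 20 rows; each row shifts and turns the commanded pose from where the row before left it, along the tool's axes as they then stand; what a row does not reach is not made up. A row lasts 1/12 s, in which the tool goes at most 41.7 mm and 7.16 degrees, less where a joint would pass 70% of its speed; a pose out of reach is approached as far as the arm can. A call with a gripper value outside its range is refused whole. OPENING is the opening, from 0 (shut) to 1 (fully open), set as the call begins (- or left out, the last holds). The fingers move at their own pace and stop on an object; the grip force is fixed at half the most. Time passes only in rows, so rows that do not move let the fingers close. It gives the time, the measured TCP pose, the force, the opening and the grip force at its end, in the units of the state.
- get_obs(): the state, without advancing time (a new reading comes with each control period).
- get_image(name): name is "scene" or "top" or "wrist"; returns (picture, depth): 480x640x3 uint8, red, green, blue; 480x640 float32, mm along the optical axis (not along the pixel's ray), 0 where there is no reading.
- camera_params(name): a dict with "camera_matrix" (3x3 intrinsics, pixels), "extrinsics" (4x4, takes a point from camera to world coordinates). Camera axes: x right, y down, z forward; pixel columns grow to the right and rows downward; lengths in mm; the calibration is good to about 2 mm. A picture is of the moment at which its call begins: read the wrist's pose just before it. camera_params takes no time and is no camera call; for the wrist camera it gives the pose at the moment of the call.
- close_job(): hands the job in; it is judged then, once.
The state is a dict: "t": time; "qpos": joint angles; "qvel": joint speeds; "joint_torque": joint torques, N m; "ee_pos": TCP position; "orientation": TCP orientation; "ft_force": force on the tool from outside, world axes, zero at the start; "moment": the same for the moment, N m; "width": finger opening in mm; "grasp_force": force on a finger pad.
Only numpy, scipy, OpenCV 4.12 (cv2) and the standard library are available. Lean on these libraries where they do the work, as an engineer would, in place of code of your own. Each camera call takes 0.05 s, during which the arm holds its last target. There are 200 camera calls.

## Working session

There is one attempt and no reset: what is moved stays moved. The work goes in short steps, Python scripts to look and compute and a shell command to move; the robot and the scene stay as the last step left them, time stands still between calls to the robot, and variables do not carry over. Pictures are saved under pics/ and viewed, at most 10 in all, crops included, and the job is handed in when it is done.

```bash
ls; mkdir -p pics
cat > h.py <<'E'
import numpy as np,cv2
from scipy.spatial.transform import Rotation as R
from workcell import get_obs,get_image,camera_params
def grab(n,tag):
    p=camera_params(n); im,d=get_image(n); np.savez(f'pics/{tag}.npz',im=im,d=d,K=p['camera_matrix'],E=p['extrinsics']); cv2.imwrite(f'pics/{tag}.png',im[:,:,::-1])
def load(tag): return np.load(f'pics/{tag}.npz')
def pt(tag,u,v):
    z=load(tag);K=np.array(z['K']);E=np.array(z['E']);d=z['d'][v-1:v+2,u-1:u+2];d=np.median(d[d>0]) if (d>0).any() else 0
    return (E@np.r_[np.linalg.inv(K)@[u,v,1]*d,1])[:3]
def plane(tag,u,v,h):
    z=load(tag);K=np.array(z['K']);E=np.array(z['E']);r=E[:3,:3]@np.linalg.inv(K)@[u,v,1];o=E[:3,3]
    return o+r*(h-o[2])/r[2]
E
python3 - <<'E'
from h import *
for n in('scene','top'): grab(n,n+'1')
print(get_obs()); print(camera_params('top'),camera_params('scene')['extrinsics'])
E
```

```text
pics
{'t': 0.1, 'qpos': array([ 1.08602213e+00,  4.23790657e-01,  1.63061744e+00, -1.25937349e-05,
        1.08860006e+00, -1.89873253e-02]), 'qvel': array([ 5.87658492e-04, -1.73287892e-03, -1.55921585e-03,  5.70701625e-04,
       -5.44313586e-04,  4.82092082e-05]), 'joint_torque': array([-1.27185940e-04, -5.45611382e+01, -2.74325877e+01,  6.45252387e-02,
        1.87390664e-02, -1.49131148e-05]), 'ee_pos': array([280.43843026, 557.97881476, 221.96153054]), 'orientation': array([-7.24972084e-01, -3.05644673e+00,  2.15745177e-03]), 'ft_force': array([-0.2406517 , -0.62877811,  1.38225065]), 'moment': array([ 0.03728999,  0.00895487, -0.023227  ]), 'grasp_force': 0.0, 'width': 87.70657833225324}
{'camera_matrix': array([[472.65350335,   0.        , 321.42284007],
       [  0.        , 472.65350335, 234.96312574],
       [  0.        ,   0.        ,   1.        ]]), 'extrinsics': array([[-1.14732379e-02, -9.86805154e-01,  1.61505269e-01,
         4.13332312e+02],
       [-9.99795873e-01,  1.40073156e-02,  1.45604869e-02,
         1.60921166e+01],
       [-1.66306188e-02, -1.61305246e-01, -9.86764430e-01,
         1.03610892e+03],
       [ 0.00000000e+00,  0.00000000e+00,  0.00000000e+00,
         1.00000000e+00]])} [[-3.76698714e-01  7.97196974e-01 -4.71778617e-01  1.05041636e+03]
 [ 9.26281679e-01  3.18657812e-01 -2.01145347e-01  2.41176918e+02]
 [-1.00165200e-02 -5.12771083e-01 -8.58466939e-01  9.79433665e+02]
 [ 0.00000000e+00  0.00000000e+00  0.00000000e+00  1.00000000e+00]]
```

View pics/top1.png

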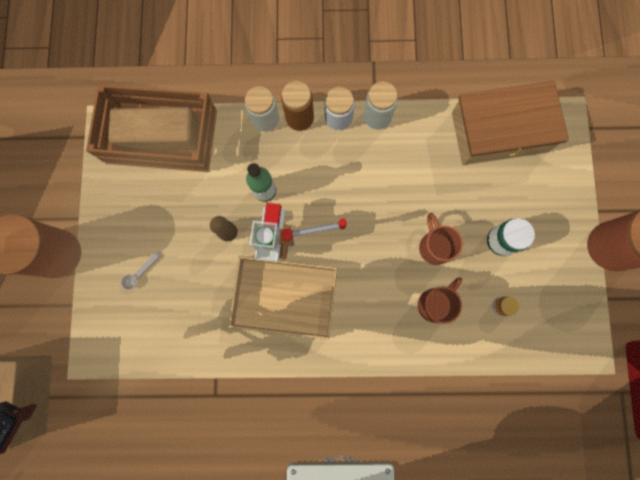

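View pics/scene1.png

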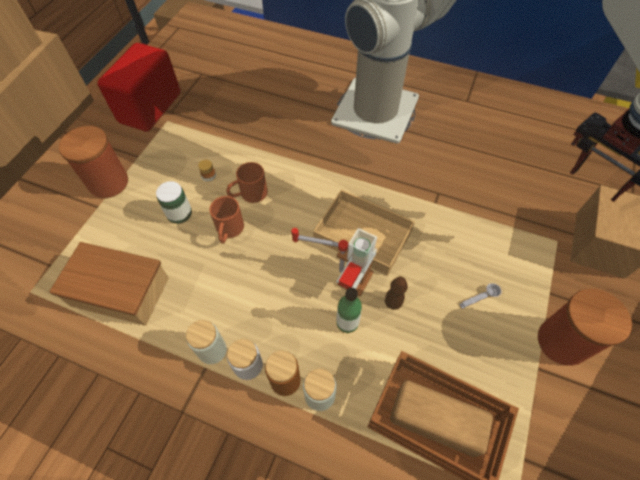

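The top view shows the tray at about (285,298), the spoons with their bowl at (129,282) and handle end at (158,255), and the jar at (508,306). The mugs are at (441,245) and (440,303), the canister at (512,237) and the knob at (342,224). I'll enlarge it for precise pixels.

Run:
```python
from h import *
im=cv2.imread('pics/top1.png');s=cv2.imread('pics/scene1.png')
a=cv2.resize(im[190:350,200:360],(400,400),interpolation=2); b=cv2.resize(im[240:300,110:170],(300,300),interpolation=2); c=cv2.resize(im[270:330,480:540],(300,300),interpolation=2)
o=np.zeros((600,700,3),np.uint8); o[:400,:400]=a;o[:300,400:]=b;o[300:,400:]=c
cv2.imwrite('pics/crop1.png',o)
b=cv2.resize(s[270:320,450:510],(360,300),interpolation=2); c=cv2.resize(s[140:190,180:240],(360,300),interpolation=2); d=cv2.resize(s[185:295,285:420],(405,330),interpolation=2)
o=np.zeros((600,780,3),np.uint8);o[:300,:360]=b;o[300:,:360]=c;o[:330,370:775]=d
cv2.imwrite('pics/crop2.png',o)
```

```text
(no output)
```

View pics/crop1.png

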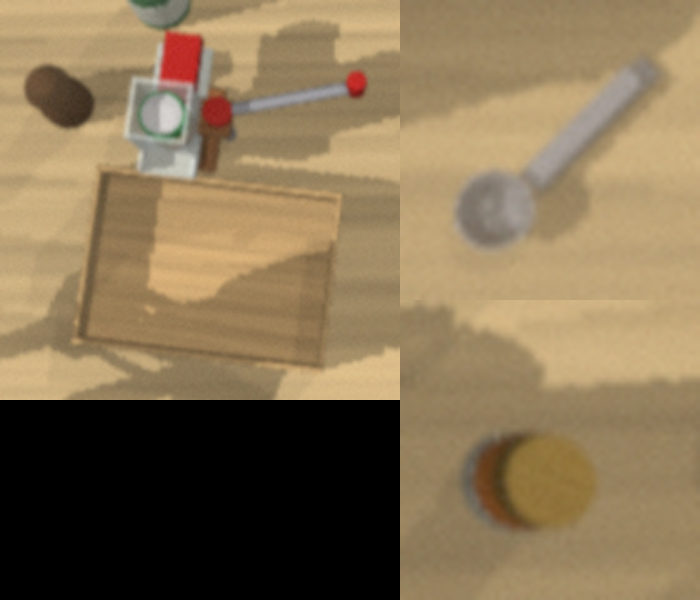

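View pics/crop2.png

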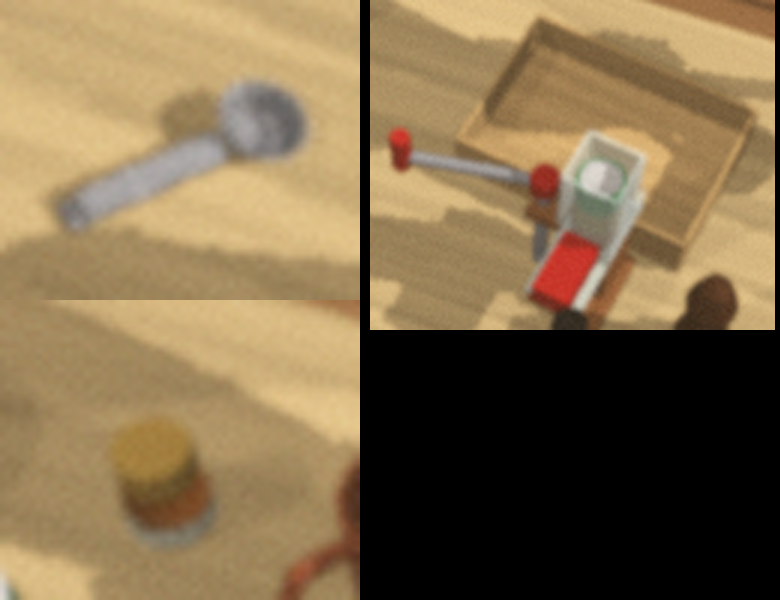

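The crops give matching pixels for the tray's rim corners, the spoons' bowl and handle end, the jar's cap and the knob top in both views. Now to triangulate.

```bash
cat >> h.py <<'E'
def tri(obs):
    A=[];b=[]
    for tag,u,v in obs:
        z=load(tag);r=z['E'][:3,:3]@np.linalg.inv(z['K'])@[u,v,1];r/=np.linalg.norm(r);P=np.eye(3)-np.outer(r,r);A.append(P);b.append(P@z['E'][:3,3])
    x=np.linalg.lstsq(np.vstack(A),np.hstack(b),rcond=None)[0];return x, np.linalg.norm(np.vstack(A)@x-np.hstack(b))
E
python3 - <<'E'
from h import *
np.set_printoptions(precision=1,suppress=True)
P={'c++':(240,257.2,388.3,274.3,45),'c+-':(336.4,268.4,314.3,230.3,45),'c--':(329.2,336.4,342,191,45),'c-+':(230.4,326.8,413.3,225,45),'knobtop':(342.8,223.2,295,230.3,152),'bowl':(129.4,282,493.8,290,15),'hend':(160,253,462,305.8,10),'cap':(510,306,205.8,164.7,50)}
for k,(a,b,c,d,h) in P.items():
    print(k,*tri([('top1',a,b),('scene1',c,d)]),'top@h',plane('top1',a,b,h),'sc@h',plane('scene1',c,d,h),'depth',pt('top1',round(a),round(b)))
for n,u,v in[('muga',441,245),('mugb',440,303),('can',512,237),('tubetop',264,235)]: print(n,pt('top1',u,v),plane('top1',u,v,85))
E
```

```text
c++ [535.  210.3   6.7] 0.643869830355653 top@h [530.3 203.5  45. ] sc@h [555.4 211.1  45. ] depth [530.9 203.7  43.9]
c+- [504.    1.3  39.4] 1.8894419931151982 top@h [504.    0.1  45. ] sc@h [506.9   3.9  45. ] depth [504.8   0.9  45.3]
c-- [362.9  20.4  38.1] 4.783403112875831 top@h [364.4  17.2  45. ] sc@h [366.9  25.2  45. ] depth [363.   17.6   0.6]
c-+ [385.1 226.6  22.1] 1.18568387811381 top@h [386. 221.  45.] sc@h [400.7 227.7  45. ] depth [384.4 230.8   1.5]
knobtop [581.2 -11.3 145. ] 1.1268758567487616 top@h [580.1 -11.8 152. ] sc@h [584.9  -8.4 152. ] depth [580.7 -12.2 151.2]
bowl [483.1 453.6   7.7] 2.196730152362044 top@h [483.  448.8  15. ] sc@h [486.6 453.5  15. ] depth [483.8 454.7   3.3]
hend [547.  393.1  -1. ] 3.3957350763067886 top@h [546.1 386.7  10. ] sc@h [551.6 393.7  10. ] depth [547.1 389.3   2.8]
cap [ 421.1 -354.    46. ] 2.4786223412010315 top@h [ 421.7 -354.3   50. ] sc@h [ 423.6 -349.6   50. ] depth [ 421.7 -354.5   49.5]
muga [ 556.1 -230.9    4.7] [ 545.  -211.6   85. ]
mugb [ 430.2 -222.2    4.4] [ 428.9 -203.6   85. ]
can [ 557.  -349.6  100.4] [ 559.3 -355.6   85. ]
tubetop [560.  138.6 149.3] [570.6 147.5  85. ]
```

```bash
cat >> h.py <<'E'
TC=np.array([446,110.5]);TY=np.radians(-6.8);RT=np.array([[np.cos(TY),-np.sin(TY)],[np.sin(TY),np.cos(TY)]])
def tray(x,y): return TC+RT@[x,y]
def plan(x,y,z,yaw=None):
    "tool-frame shift in mm before and after the turn to y-axis heading yaw (deg)"
    o=get_obs();M=R.from_rotvec(o['orientation']).as_matrix();cur=np.degrees(np.arctan2(M[1,1],M[0,1]))
    d=np.array([x,y,z])-o['ee_pos'];tw=0 if yaw is None else -((yaw-cur+90)%180-90)
    print('yaw',cur.round(1),'d now',(M.T@d).round(1),'twist z',round(tw,1),'d after',(R.from_euler('z',-tw,degrees=True).as_matrix()@(M.T@d)).round(1),'t',o['t'],'tilt',M[:,2].round(3),'q6',o['qpos'][5].round(2))
E
python3 -c "
from h import *
plan(508.5,426.6,150,46)"
```

```text
yaw 63.3 d now [-262.8  -14.9   72. ] twist z 17.3 d after [-255.3   64.    72. ] t 0.1 tilt [-0.001 -0.001 -1.   ] q6 -0.02
```

```bash
python3 -m creep '{"delta_pos":[[-0.0263,-0.0015,0.0072],[-0.0263,-0.0015,0.0072],[-0.0263,-0.0015,0.0072],[-0.0263,-0.0015,0.0072],[-0.0263,-0.0015,0.0072],[-0.0263,-0.0015,0.0072],[-0.0263,-0.0015,0.0072],[-0.0263,-0.0015,0.0072],[-0.0263,-0.0015,0.0072],[-0.0263,-0.0015,0.0072],[0,0,0],[0,0,0],[0,0,0],[0,0,0]],"twist":[[0,0,0],[0,0,0],[0,0,0],[0,0,0],[0,0,0],[0,0,0],[0,0,0],[0,0,0],[0,0,0],[0,0,0],[0,0,5.8],[0,0,5.8],[0,0,5.7],[0,0,0]]}'
python3 -c "
from h import *
grab('wrist','w1')
plan(508.5,426.6,50,46)"
```

```text
t: 1.27
ee_pos: [508.9, 426.4, 150.0]
orientation: [-1.182, -2.91, 0.001]
ft_force: [0.0, 0.8, 0.9]
width: 87.6
grasp_force: 0.0
yaw 46.1 d now [ 2.000e-01 -1.000e-01  1.002e+02] twist z 0.1 d after [ 2.000e-01 -1.000e-01  1.002e+02] t 1.3167 tilt [-0.001 -0.001 -1.   ] q6 -0.12
```

View pics/w1.png

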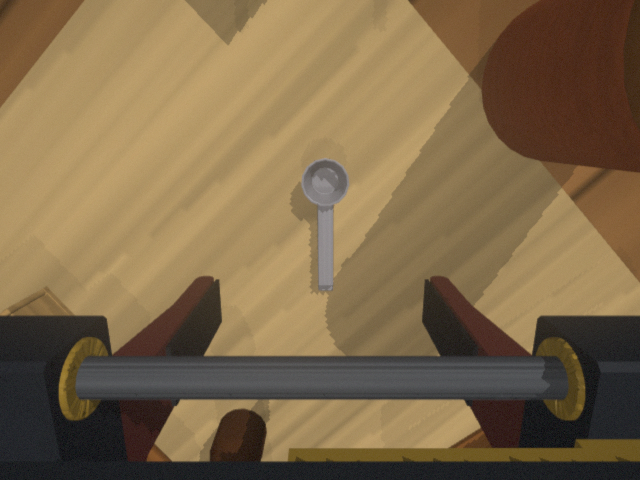

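The wrist view shows the spoons aligned with the tool: bowl at (325,182), handle end at (325,291).

```bash
python3 -c "
from h import *
np.set_printoptions(precision=1,suppress=True)
b=plane('w1',325,182,14);e=plane('w1',325,290,10);print(b,e,pt('w1',325,250),pt('w1',345,182),pt('w1',325,182),tri([('w1',325,182),('top1',129.4,282)]),tri([('w1',325,290),('top1',160,253)]))
d=(b-e)[:2];n=np.linalg.norm(d);o=b[:2]-34*d/n;print(n,o,np.degrees(np.arctan2(d[1],d[0])))
plan(o[0],o[1],4,np.degrees(np.arctan2(d[1],d[0]))-90)"
```

```text
[485.2 452.3  14. ] [547.2 392.1  10. ] [523.5 415.1   9.1] [495.5 462.8  13.6] [486.2 451.4   2.5] (array([484.6, 451.8,   8.2]), np.float64(1.557389384910975)) (array([548.3, 389.8,   2.3]), np.float64(1.6705711046749345))
86.41545591534235 [509.6 428.6] 135.89614213306305
yaw 46.1 d now [  0.8   2.1 146.2] twist z 0.2 d after [  0.8   2.1 146.2] t 1.3167 tilt [-0. -0. -1.] q6 -0.12
```

```bash
python3 -m creep '{"delta_pos":[[0.001,0.002,0.03],[0,0,0.03],[0,0,0.03],[0,0,0.02],[0,0,0.015],[0,0,0.012],[0,0,0.008],[0,0,0]],"twist":[[0,0,0],[0,0,0],[0,0,0],[0,0,0],[0,0,0],[0,0,0],[0,0,0],[0,0,0]]}' 0.5
python3 -m creep '{"delta_pos":[[0,0,0],[0,0,0],[0,0,0],[0,0,0],[0,0,0],[0,0,0]],"twist":[[0,0,0],[0,0,0],[0,0,0],[0,0,0],[0,0,0],[0,0,0]]}' 0
python3 -c "
from h import *
plan(*tray(-43,-25),110,-6.8)"
```

```text
t: 1.98
ee_pos: [509.0, 428.7, 4.4]
orientation: [-1.175, -2.913, 0.002]
ft_force: [-0.5, -0.1, 0.5]
width: 44.0
grasp_force: 0.0
t: 2.48
ee_pos: [509.9, 429.3, 6.4]
orientation: [1.176, 2.913, 0.001]
ft_force: [0.2, -0.0, 2.3]
width: 11.8
grasp_force: 30.0
yaw 46.0 d now [-156.3 -319.6 -103.9] twist z 52.8 d after [-349.   -68.7 -103.9] t 2.4833 tilt [ 0.001  0.001 -1.   ] q6 -0.12
```

```bash
python3 -m creep '{"delta_pos":[[0,0,-0.015],[0,0,-0.03],[0,0,-0.03],[0,0,-0.03],[0,0,0],[0,0,0],[0,0,0],[0,0,0],[0,0,0],[0,0,0]],"twist":[[0,0,0],[0,0,0],[0,0,6.6],[0,0,6.6],[0,0,6.6],[0,0,6.6],[0,0,6.6],[0,0,6.6],[0,0,6.6],[0,0,6.6]]}'
python3 -m creep '{"delta_pos":[[-0.029,-0.0057,0],[-0.029,-0.0057,0],[-0.029,-0.0057,0],[-0.029,-0.0057,0],[-0.029,-0.0057,0],[-0.029,-0.0057,0],[-0.029,-0.0057,0],[-0.029,-0.0057,0],[-0.029,-0.0057,0],[-0.029,-0.0057,0],[-0.029,-0.0057,0],[-0.029,-0.0057,0],[0,0,0]],"twist":[[0,0,0],[0,0,0],[0,0,0],[0,0,0],[0,0,0],[0,0,0],[0,0,0],[0,0,0],[0,0,0],[0,0,0],[0,0,0],[0,0,0],[0,0,0]]}'
python3 -c "
from h import *
plan(*tray(-43,-25),12,-6.8)"
```

```text
t: 3.32
ee_pos: [509.6, 429.0, 111.9]
orientation: [2.355, 2.079, 0.001]
ft_force: [0.1, 0.2, -0.5]
width: 11.5
grasp_force: 30.0
t: 4.4
ee_pos: [397.9, 88.3, 111.2]
orientation: [-2.351, -2.083, 0.004]
ft_force: [0.2, 0.2, -0.7]
width: 11.9
grasp_force: 30.0
yaw -6.9 d now [ 2.8  2.4 99.2] twist z -0.1 d after [ 2.8  2.4 99.2] t 4.4 tilt [-0.002 -0.001 -1.   ] q6 0.31
```

```bash
python3 -m creep '{"delta_pos":[[0.003,0.002,0.02],[0,0,0.03],[0,0,0.02],[0,0,0.015],[0,0,0.008],[0,0,0.006],[0,0,0]],"twist":[[0,0,0],[0,0,0],[0,0,0],[0,0,0],[0,0,0],[0,0,0],[0,0,0]]}'
python3 -m creep '{"delta_pos":[[0,0,0],[0,0,0],[0,0,0],[0,0,-0.02],[0,0,-0.03],[0,0,-0.04],[0,0,-0.04],[0,0,-0.03],[0,0,0]],"twist":[[0,0,0],[0,0,0],[0,0,0],[0,0,0],[0,0,0],[0,0,0],[0,0,0],[0,0,0],[0,0,0]]}' 0.35
python3 -c "
from h import *
O=np.array([555.5,137.5]);piv=O+RT@[10,-40];kn=O+RT@[42.5,-145];print(piv,kn)
a0=np.arctan2(*(kn-piv)[::-1])
for th in (0,.25,.5,.75,1.0,1.04):
  a=a0-th; print(th,(piv+110*np.array([np.cos(a),np.sin(a)])).round(1),'motion dir deg',np.degrees(a-np.pi/2).round(1))
plan(kn[0]+50,kn[1]+9,171,-7+60)"
```

```text
t: 4.98
ee_pos: [403.1, 94.5, 11.5]
orientation: [-2.349, -2.086, 0.0]
ft_force: [0.6, -0.9, -0.1]
width: 11.5
grasp_force: 30.0
t: 5.73
ee_pos: [406.4, 95.0, 177.6]
orientation: [2.345, 2.082, 0.015]
ft_force: [0.4, -0.1, 0.0]
width: 30.4
grasp_force: 0.0
[560.69349635  96.59733999] [580.53245869 -11.51216733]
0 [580.5 -11.6] motion dir deg -169.6
0.25 [553.2 -13.1] motion dir deg -183.9
0.5 [526.2  -7.9] motion dir deg -198.2
0.75 [501.5   3.9] motion dir deg -212.6
1.0 [480.4  21.4] motion dir deg -226.9
1.04 [477.4  24.7] motion dir deg -229.2
yaw -6.8 d now [-70.4 234.    8.8] twist z -59.8 d after [-237.6   56.9    8.8] t 5.7333 tilt [ 0.011  0.002 -1.   ] q6 0.32
```

```bash
python3 -c "
from h import *
plan(612,-23,178,-20)
a=np.radians(-20);Y=np.array([np.cos(a),np.sin(a)]);X=np.array([-Y[1],Y[0]])  # x_tool heading = yaw+90
O=np.array([555.5,137.5]);piv=O+RT@[10,-40];a0=np.radians(-79.6)
K=lambda th:piv+110*np.array([np.cos(a0-th),np.sin(a0-th)])
p=np.array([612,-23.]);
for th in (0,.1,.2,.3,.4,.5,.6,.7,.8,.9,.95,1,1.03):
  q=K(th)+Y*21.5; d=q-p; print(th,q.round(1),'tool dx,dy',(d@X).round(1),(d@Y).round(1)); p=q
"
```

```text
yaw -6.8 d now [-92.9 218.1   1.6] twist z 13.2 d after [-40.6 233.5   1.6] t 5.7333 tilt [ 0.011  0.002 -1.   ] q6 0.32
0 [600.8 -18.9] tool dx,dy -0.0 -12.0
0.1 [589.9 -20.4] tool dx,dy -5.1 -9.7
0.2 [578.9 -20.7] tool dx,dy -4.1 -10.2
0.3 [567.9 -20. ] tool dx,dy -3.0 -10.6
0.4 [557.1 -18.1] tool dx,dy -2.0 -10.8
0.5 [546.5 -15.2] tool dx,dy -0.9 -11.0
0.6 [536.2 -11.3] tool dx,dy 0.2 -11.0
0.7 [526.4  -6.3] tool dx,dy 1.3 -10.9
0.8 [ 5.171e+02 -4.000e-01] tool dx,dy 2.4 -10.7
0.9 [508.5   6.4] tool dx,dy 3.5 -10.4
0.95 [504.4  10.2] tool dx,dy 2.1 -5.1
1 [500.6  14.1] tool dx,dy 2.4 -5.0
1.03 [498.4  16.5] tool dx,dy 1.5 -2.9
```

```bash
python3 -m creep '{"delta_pos":[[0,0,0],[0,0,0],[-0.004,0.026,0],[-0.004,0.026,0],[-0.004,0.026,0],[-0.005,0.026,0],[-0.005,0.026,0],[-0.005,0.026,0],[-0.005,0.026,0],[-0.005,0.026,0],[-0.004,0.0255,0],[0,0,0.02],[0,0,0.022],[0,0,0]],"twist":[[0,0,6.6],[0,0,6.6],[0,0,0],[0,0,0],[0,0,0],[0,0,0],[0,0,0],[0,0,0],[0,0,0],[0,0,0],[0,0,0],[0,0,0],[0,0,0],[0,0,0]]}' 0
python3 -c "
from h import *
plan(612,-23,136,-20)"
```

```text
t: 6.9
ee_pos: [605.6, -24.3, 125.7]
orientation: [-2.57, -1.799, 0.008]
ft_force: [-1.1, 0.7, 0.2]
width: 0.6
grasp_force: 0.0
yaw -20.0 d now [  3.4   5.6 -10.4] twist z -0.0 d after [  3.4   5.6 -10.4] t 6.9 tilt [-0.007  0.    -1.   ] q6 0.29
```

```bash
python3 -m creep '{"delta_pos":[[0.003,0.006,-0.010],[0,0,0],[0,0,0]],"twist":[[0,0,0],[0,0,0],[0,0,0]]}' 0
python3 -c "
from h import *
plan(612,-23,136,-20)"
```

```text
t: 7.15
ee_pos: [615.5, -23.2, 140.7]
orientation: [2.572, 1.802, 0.002]
ft_force: [-0.3, 0.2, -0.3]
width: 0.4
grasp_force: 0.0
yaw -20.0 d now [-1.1 -3.4  4.7] twist z 0.0 d after [-1.1 -3.4  4.7] t 7.15 tilt [ 0.002 -0.    -1.   ] q6 0.29
```

```bash
python3 -m creep '{"delta_pos":[[-0.001,-0.0035,0.005],[0,-0.006,0],[0,-0.006,0],[-0.005,-0.0097,0],[-0.004,-0.0102,0],[-0.003,-0.0106,0],[-0.002,-0.0108,0],[-0.001,-0.011,0],[0,-0.011,0],[0.0013,-0.0109,0],[0.0024,-0.0107,0],[0.0035,-0.0104,0],[0,0,0]],"twist":[[0,0,0],[0,0,0],[0,0,0],[0,0,0],[0,0,0],[0,0,0],[0,0,0],[0,0,0],[0,0,0],[0,0,0],[0,0,0],[0,0,0],[0,0,0]]}'
python3 -c "
from h import *
grab('top','t2')
plan(500.6,14.1,136,-20)"
```

```text
t: 8.23
ee_pos: [506.5, 6.5, 135.3]
orientation: [2.572, 1.802, 0.001]
ft_force: [3.4, -4.1, -0.2]
width: 0.6
grasp_force: 2.2
yaw -19.9 d now [ 5.2 -9.1 -0.7] twist z 0.1 d after [ 5.2 -9.1 -0.7] t 8.2833 tilt [ 0.001 -0.001 -1.   ] q6 0.34
```

View pics/t2.png

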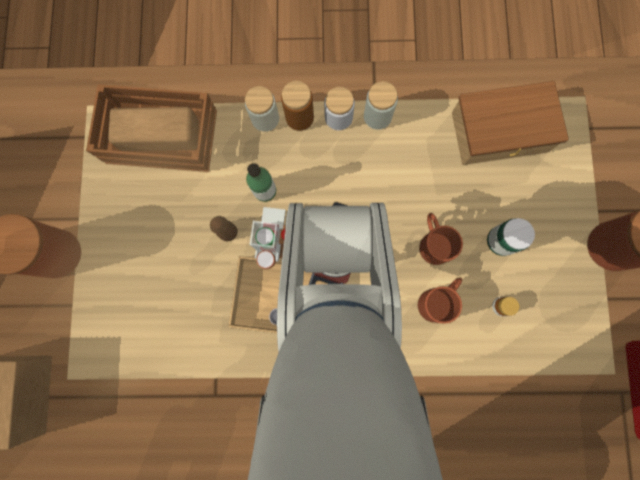

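The picture shows capsule_1 standing on the ledge at (265,259). The lever is partly swung and pushing back with about 5 N, so I'll carry on towards the stop.

```bash
python3 -m creep '{"delta_pos":[[0.0021,-0.0051,0],[0.0024,-0.005,0],[0.0012,-0.0022,0],[0,0,0]],"twist":[[0,0,0],[0,0,0],[0,0,0],[0,0,0]]}'
```

```text
t: 8.62
ee_pos: [498.8, 15.5, 135.3]
orientation: [2.572, 1.802, 0.002]
ft_force: [3.6, -4.0, 1.3]
width: 0.7
grasp_force: 2.5
```

```bash
python3 -m creep '{"delta_pos":[[0.0015,-0.0029,0],[0,0,0]],"twist":[[0,0,0],[0,0,0]]}'; python3 -m creep '{"delta_pos":[[0.0015,-0.0029,0],[0,0,0]],"twist":[[0,0,0],[0,0,0]]}'
```

```text
t: 8.78
ee_pos: [496.8, 17.8, 135.3]
orientation: [2.572, 1.801, 0.002]
ft_force: [4.1, -5.4, 2.6]
width: 0.2
grasp_force: 2.5
t: 8.95
ee_pos: [495.5, 19.6, 135.4]
orientation: [2.569, 1.801, 0.004]
ft_force: [5.4, -8.1, -0.7]
width: 0.6
grasp_force: 4.0
```

```bash
python3 -m creep '{"delta_pos":[[0.001,-0.002,0],[0,0,0]],"twist":[[0,0,0],[0,0,0]]}'
```

```text
t: 9.12
ee_pos: [495.2, 20.4, 135.6]
orientation: [2.567, 1.8, 0.006]
ft_force: [8.7, -12.6, -3.1]
width: 0.5
grasp_force: 6.6
```

The force rose to 15 N, well over the spring's 6 N, so the lever is at its stop. I'll back off along the same arc.

```bash
python3 -m creep '{"delta_pos":[[-0.004,0.0078,0],[-0.0036,0.0072,0],[-0.0021,0.0051,0],[-0.0035,0.0104,0],[-0.0024,0.0107,0],[-0.0013,0.0109,0],[0,0.011,0],[0.001,0.011,0],[0.002,0.0108,0],[0.003,0.0106,0],[0.004,0.0102,0],[0.005,0.0097,0],[0,0.012,0],[0,0,0],[0,0,0]],"twist":[[0,0,0],[0,0,0],[0,0,0],[0,0,0],[0,0,0],[0,0,0],[0,0,0],[0,0,0],[0,0,0],[0,0,0],[0,0,0],[0,0,0],[0,0,0],[0,0,0],[0,0,0]]}'
python3 -c "
from h import *
grab('scene','s2');grab('top','t3')
a=cv2.imread('pics/s2.png')[180:300,280:430];b=cv2.imread('pics/t3.png')[190:350,190:370]
o=np.zeros((400,800,3),np.uint8);o[:320,:400]=cv2.resize(a,(400,320));o[:356,400:]=cv2.resize(b,(400,356));cv2.imwrite('pics/c3.png',o)
plan(612,-23,136,-20)"
```

```text
t: 10.37
ee_pos: [611.1, -22.9, 134.1]
orientation: [-2.572, -1.802, 0.002]
ft_force: [-0.5, 0.7, -0.8]
width: 0.7
grasp_force: 0.0
yaw -20.0 d now [ 0.3  1.6 -1.8] twist z 0.0 d after [ 0.3  1.6 -1.8] t 10.4667 tilt [-0.002  0.    -1.   ] q6 0.29
```

View pics/c3.png

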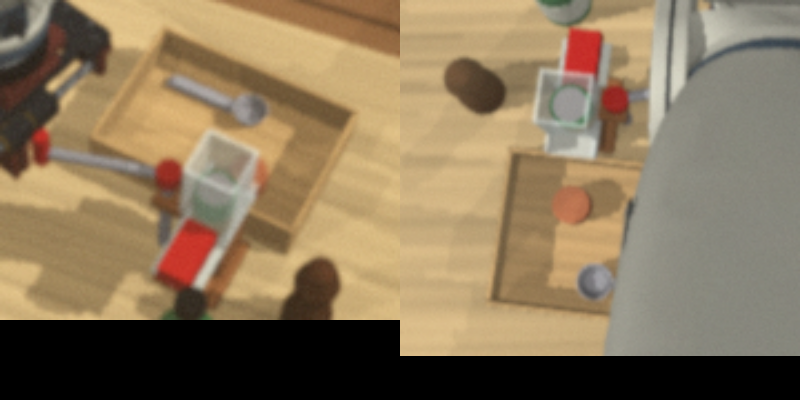

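Capsule 1 (copper) is in the tray, the lever is back home, and the spoons lie clear along the far side. I'll swing the lever a second time.

```bash
python3 -m creep '{"delta_pos":[[0,-0.006,-0.001],[0,-0.006,0],[-0.005,-0.0097,0],[-0.004,-0.0102,0],[-0.003,-0.0106,0],[-0.002,-0.0108,0],[-0.001,-0.011,0],[0,-0.011,0],[0.0013,-0.0109,0],[0.0024,-0.0107,0],[0.0035,-0.0104,0],[0.0021,-0.0051,0],[0.0024,-0.005,0],[0.0012,-0.0022,0],[0.0015,-0.0029,0],[0.0015,-0.0029,0],[0,0,0]],"twist":[[0,0,0],[0,0,0],[0,0,0],[0,0,0],[0,0,0],[0,0,0],[0,0,0],[0,0,0],[0,0,0],[0,0,0],[0,0,0],[0,0,0],[0,0,0],[0,0,0],[0,0,0],[0,0,0],[0,0,0]]}'
python3 -m creep '{"delta_pos":[[0.001,-0.002,0],[0,0,0]],"twist":[[0,0,0],[0,0,0]]}'
```

```text
t: 11.88
ee_pos: [495.2, 19.5, 136.6]
orientation: [2.568, 1.801, 0.005]
ft_force: [7.1, -10.1, -1.7]
width: 0.1
grasp_force: 4.8
t: 12.05
ee_pos: [495.0, 20.3, 136.8]
orientation: [2.566, 1.8, 0.007]
ft_force: [12.3, -15.2, -4.6]
width: 0.1
grasp_force: 7.4
```

```bash
python3 -m creep '{"delta_pos":[[-0.004,0.0078,0],[-0.0036,0.0072,0],[-0.0021,0.0051,0],[-0.0035,0.0104,0],[-0.0024,0.0107,0],[-0.0013,0.0109,0],[0,0.011,0],[0.001,0.011,0],[0.002,0.0108,0],[0.003,0.0106,0],[0.004,0.0102,0],[0.005,0.0097,0],[0,0.012,0],[0,0,0],[0,0,0],[0,0,-0.03],[0,0,-0.04],[0,0,0],[0,0,0]],"twist":[[0,0,0],[0,0,0],[0,0,0],[0,0,0],[0,0,0],[0,0,0],[0,0,0],[0,0,0],[0,0,0],[0,0,0],[0,0,0],[0,0,0],[0,0,0],[0,0,0],[0,0,0],[0,0,0],[0,0,0],[0,0,0],[0,0,0]]}'
python3 -c "
from h import *
np.set_printoptions(precision=1,suppress=True)
im=load('top1')
for n,u,v,h in [('mugB rim',440,302,85),('muga rim',441,243,85)]: print(n,plane('top1',u,v,h))
plan(421.5,-353,208,0);plan(421.5,-353,208,90)"
```

```text
t: 13.63
ee_pos: [612.0, -22.9, 207.9]
orientation: [2.571, 1.801, 0.005]
ft_force: [0.2, -0.5, -0.2]
width: 0.6
grasp_force: 0.0
mugB rim [ 430.8 -203.7   85. ]
muga rim [ 549.1 -211.8   85. ]
yaw -20.0 d now [-375.4  -66.2   -0.7] twist z -20.0 d after [-330.1 -190.5   -0.7] t 13.6333 tilt [ 0. -0. -1.] q6 0.29
yaw -20.0 d now [-375.4  -66.2   -0.7] twist z 70.0 d after [-190.5  330.1   -0.7] t 13.6333 tilt [ 0. -0. -1.] q6 0.29
```

```bash
python3 -m creep '{"delta_pos":[[0,0,0],[0,0,0],[0,0,0],[0,0,0],[-0.0283,0.0076,0],[-0.0283,0.0076,0],[-0.0283,0.0076,0],[-0.0283,0.0076,0],[-0.0283,0.0076,0],[-0.0283,0.0076,0],[-0.0283,0.0076,0],[-0.0283,0.0076,0],[-0.0283,0.0076,0],[-0.0283,0.0076,0],[-0.0283,0.0076,0],[-0.0283,0.0076,0],[-0.0283,0.0076,0],[0,0,0.03],[0,0,0],[0,0,0]],"twist":[[0,0,6.3],[0,0,6.3],[0,0,6.2],[0,0,6.2],[0,0,0],[0,0,0],[0,0,0],[0,0,0],[0,0,0],[0,0,0],[0,0,0],[0,0,0],[0,0,0],[0,0,0],[0,0,0],[0,0,0],[0,0,0],[0,0,0],[0,0,0],[0,0,0]]}' 1
python3 -c "
from h import *
np.set_printoptions(precision=1,suppress=True)
grab('wrist','w2');grab('top','t4')
def cloud(tag):
  z=load(tag);d=z['d'];v,u=np.nonzero(d>0);dd=d[v,u];P=np.c_[u,v,np.ones(len(u))]@np.linalg.inv(z['K']).T*dd[:,None];return P@z['E'][:3,:3].T+z['E'][:3,3]
for t in('w2','top1'):
  P=cloud(t);m=(abs(P[:,2]-50)<6)&(abs(P[:,0]-421)<40)&(abs(P[:,1]+353)<40);Q=P[m];print(t,m.sum(),Q.mean(0),(Q.min(0)+Q.max(0))/2,np.ptp(Q,axis=0))
plan(421.5,-353,22,-45)"
```

```text
t: 15.3
ee_pos: [419.1, -351.4, 173.6]
orientation: [-2.898, -1.199, 0.004]
ft_force: [-0.2, 0.6, -0.2]
width: 87.9
grasp_force: 0.0
w2 2079 [ 424.1 -353.3   49. ] [ 423.7 -353.8   47.7] [37.5 38.1  7.5]
top1 283 [ 423.  -353.    49.7] [ 423.8 -353.4   49.6] [36.7 36.9 11. ]
yaw -44.9 d now [ -0.3   1.1 153.6] twist z 0.1 d after [ -0.3   1.1 153.6] t 15.4 tilt [-0.  0. -1.] q6 0.07
```

View pics/t4.png

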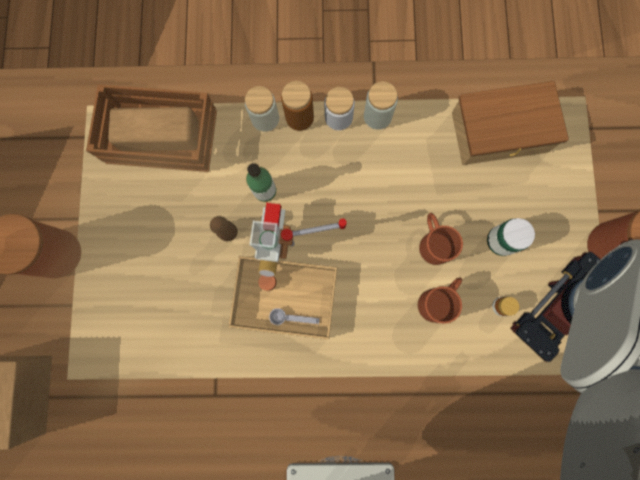

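Both capsules are in the tray: copper at (267,284) and brass next to it at (267,268). The lever is home at (342,224), and all the bystanders are standing. Now to grip the jar.

```bash
python3 -m creep '{"delta_pos":[[0.001,0.003,0.025],[0,0,0.035],[0,0,0.035],[0,0,0.03],[0,0,0.017],[0,0,0.01],[0,0,0]],"twist":[[0,0,0],[0,0,0],[0,0,0],[0,0,0],[0,0,0],[0,0,0],[0,0,0]]}'
python3 -m creep '{"delta_pos":[[0,0,0],[0,0,0],[0,0,0],[0,0,0],[0,0,0],[0,0,-0.02],[0,0,-0.04],[0,0,-0.04],[0,0,-0.04],[0,0,0],[0,0,0]],"twist":[[0,0,0],[0,0,0],[0,0,0],[0,0,0],[0,0,0],[0,0,0],[0,0,0],[0,0,0],[0,0,0],[0,0,0],[0,0,0]]}' 0
python3 -c "
from h import *
np.set_printoptions(precision=1,suppress=True)
z=load('t4')
for u,v in[(267,284),(267,268),(265,236),(267,276),(267,262)]: p=pt('t4',u,v);print(p,RT.T@(p[:2]-TC))
print(tray(15,-50));plan(*tray(15,-50),162,83.2)"
```

```text
t: 15.98
ee_pos: [423.8, -353.3, 22.5]
orientation: [-2.899, -1.204, 0.002]
ft_force: [0.1, -0.7, 0.3]
width: 87.6
grasp_force: 0.0
t: 16.9
ee_pos: [425.3, -355.7, 166.6]
orientation: [2.897, 1.2, 0.004]
ft_force: [0.5, -0.0, 0.3]
width: 17.7
grasp_force: 0.0
[474.  147.8  30.1] [23.4 40.4]
[504.8 143.4  65.6] [54.5 39.6]
[566.7 143.9  96.2] [115.9  47.4]
[491.  147.9  30.2] [40.3 42.5]
[517.5 143.8  63.1] [67.  41.5]
[455.   59.1]
yaw -45.0 d now [ 314.3 -272.3    3. ] twist z 51.8 d after [ -19.6 -415.4    3. ] t 16.9 tilt [ 0. -0. -1.] q6 0.07
```

The fingers were still closing when the arm lifted, so the jar was missed. I'll look at where it stands, and take a closer look at the capsule stack.

```bash
python3 -m creep '{"delta_pos":[[0,0,0],[0,0,0]],"twist":[[0,0,0],[0,0,0]]}' 1
python3 -c "
from h import *
np.set_printoptions(precision=1,suppress=True)
grab('wrist','w3');grab('scene','s3');grab('top','t5')
def cloud(tag):
  z=load(tag);d=z['d'];v,u=np.nonzero(d>0);dd=d[v,u];P=np.c_[u,v,np.ones(len(u))]@np.linalg.inv(z['K']).T*dd[:,None];return P@z['E'][:3,:3].T+z['E'][:3,3]
for t in('w3','t5'):
  P=cloud(t);m=(P[:,2]>12)&(P[:,2]<70)&(abs(P[:,0]-421)<70)&(abs(P[:,1]+353)<70);Q=P[m];m2=abs(Q[:,2]-50)<6;print(t,m.sum(),Q.max(0),Q.min(0),m2.sum(),Q[m2].mean(0))
a=cv2.imread('pics/s3.png')[180:300,280:430];b=cv2.imread('pics/t5.png')[220:345,220:345];c=cv2.imread('pics/w3.png')
o=np.zeros((600,800,3),np.uint8);o[:320,:400]=cv2.resize(a,(400,320),interpolation=2);o[:400,400:]=cv2.resize(b,(400,400),interpolation=2);o[320:,:373]=cv2.resize(c,(373,280));cv2.imwrite('pics/c5.png',o)
P=cloud('t5');L=(P[:,:2]-TC)@RT
for x in range(0,90,5):
  m=(abs(L[:,0]-x)<2.5)&(abs(L[:,1]-40)<4);print(x,P[m,2].round(0).astype(int)[:12])
"
```

```text
t: 17.07
ee_pos: [423.0, -353.7, 162.3]
orientation: [-2.9, -1.202, 0.002]
ft_force: [-0.2, 0.5, -0.6]
width: 27.9
grasp_force: 0.0
w3 2795 [ 444.9 -332.8   51.2] [ 404.8 -372.7   12.2] 2232 [ 424.1 -353.3   49. ]
t5 417 [ 443.4 -332.5   54.8] [ 403.3 -371.5   12.1] 283 [ 423.2 -353.    49.6]
0 [4 5 2 5 5 4 5 3]
5 [4 6 4 4 5 6 6 4 5 5]
10 [13  9  2  6  3  8  4  3  5]
15 [31 31 32 32 30 33 32 29 28 29 31 29]
20 [29 31 30 32 33 30 30]
25 [29 33 28 32 34 29 30 28 32]
30 [30 32 27 30 32 29 30 30 31 30]
35 [31 32 31 33 30 30 31 32]
40 [38 36 37 32 28 31 31 31 32 32]
45 [54 51 54 46 51 51 50 44 45 45 45 34]
50 [67 66 68 64 63 66 66 60 58 63 61]
55 [67 64 64 65 64 68 65 62]
60 [64 63 62 60 68 67 64 63]
65 [64 60 63 63 65 63 61 62 64 65 63]
70 [71 71 63 59 62 58 65 62 64 59 62]
75 [71 71 73 69 69 71 69 69 68 70]
80 [71 71 70 69 67 70 69 69]
85 [156 161  70  72  68  72  70  71  69  72  68  69]
```

View pics/c5.png

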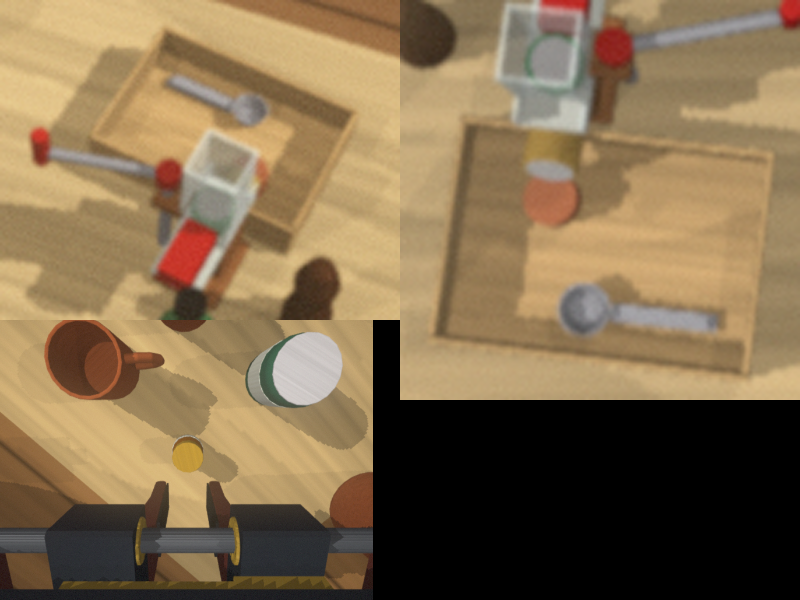

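The jar hasn't moved; its cap is still at (424,-353). In the tray crop, capsule_2 is tipped between capsule_1 and the wall, so I'll pull capsule_1 away later to let it drop. First the jar, this time giving the fingers time to close.

```bash
python3 -m creep '{"delta_pos":[[0,0,0],[0,0,0],[0,0,0],[0,0,0],[0,0,0],[0,0,0],[0,0,0],[0,0,0],[0,0,0.02],[0,0,0.03],[0,0,0.03],[0,0,0.025],[0,0,0.015],[0,0,0.015],[0,0,0.005],[0,0,0]],"twist":[[0,0,0],[0,0,0],[0,0,0],[0,0,0],[0,0,0],[0,0,0],[0,0,0],[0,0,0],[0,0,0],[0,0,0],[0,0,0],[0,0,0],[0,0,0],[0,0,0],[0,0,0],[0,0,0]]}' 1
python3 -m creep '{"delta_pos":[[0,0,0],[0,0,0],[0,0,0],[0,0,0],[0,0,0],[0,0,0],[0,0,0],[0,0,0],[0,0,0],[0,0,0],[0,0,0],[0,0,0]],"twist":[[0,0,0],[0,0,0],[0,0,0],[0,0,0],[0,0,0],[0,0,0],[0,0,0],[0,0,0],[0,0,0],[0,0,0],[0,0,0],[0,0,0]]}' 0
python3 -c "
from h import *
plan(*tray(15,-55),172,83.2)"
```

```text
t: 18.55
ee_pos: [423.3, -353.9, 22.5]
orientation: [-2.9, -1.202, 0.002]
ft_force: [0.8, -0.2, -0.2]
width: 87.9
grasp_force: 0.0
t: 19.55
ee_pos: [423.9, -354.5, 23.8]
orientation: [-2.902, -1.203, 0.0]
ft_force: [-0.2, 0.9, 2.6]
width: 37.8
grasp_force: 30.0
yaw -45.0 d now [ 310.5 -267.3 -148.2] twist z 51.8 d after [ -18.2 -409.3 -148.2] t 19.55 tilt [-0.  0. -1.] q6 0.07
```

```bash
python3 -m creep '{"delta_pos":[[0,0,-0.02],[0,0,-0.035],[0,0,-0.035],[0,0,-0.03],[0,0,-0.02],[0,0,-0.01],[0,0,0],[0,0,0],[0,0,0],[0,0,0]],"twist":[[0,0,0],[0,0,0],[0,0,6.5],[0,0,6.5],[0,0,6.5],[0,0,6.5],[0,0,6.5],[0,0,6.5],[0,0,6.4],[0,0,6.4]]}'
python3 -m creep '{"delta_pos":[[-0.001,-0.0273,0],[-0.001,-0.0273,0],[-0.001,-0.0273,0],[-0.001,-0.0273,0],[-0.001,-0.0273,0],[-0.0012,-0.0273,0],[-0.0013,-0.0273,0],[-0.0013,-0.0273,0],[-0.0013,-0.0273,0],[-0.0013,-0.0273,0],[-0.0013,-0.0273,0],[-0.0013,-0.0273,0],[-0.0013,-0.0273,0],[-0.0013,-0.0273,0],[-0.0013,-0.0273,0],[0,0,0],[0,0,0],[0,0,0]],"twist":[[0,0,0],[0,0,0],[0,0,0],[0,0,0],[0,0,0],[0,0,0],[0,0,0],[0,0,0],[0,0,0],[0,0,0],[0,0,0],[0,0,0],[0,0,0],[0,0,0],[0,0,0],[0,0,0],[0,0,0],[0,0,0]]}'
python3 -c "
from h import *
plan(*tray(15,-55),28.5,83.2)"
```

```text
t: 20.38
ee_pos: [423.8, -354.3, 173.5]
orientation: [-3.135, 0.195, 0.0]
ft_force: [-0.0, 0.4, 0.0]
width: 37.6
grasp_force: 30.0
t: 21.88
ee_pos: [454.3, 54.1, 173.5]
orientation: [3.136, -0.185, -0.001]
ft_force: [0.2, -0.9, -1.0]
width: 37.8
grasp_force: 30.0
yaw -96.7 d now [ 2.00e-01 -1.00e-01  1.45e+02] twist z 0.1 d after [ 2.00e-01 -1.00e-01  1.45e+02] t 21.8833 tilt [-0.001 -0.    -1.   ] q6 1.78
```

```bash
python3 -m creep '{"delta_pos":[[0,0,0.02],[0,0,0.03],[0,0,0.03],[0,0,0.03],[0,0,0.015],[0,0,0.01],[0,0,0.006],[0,0,0.004],[0,0,0]],"twist":[[0,0,0],[0,0,0],[0,0,0],[0,0,0],[0,0,0],[0,0,0],[0,0,0],[0,0,0],[0,0,0]]}'
python3 -m creep '{"delta_pos":[[0,0,0],[0,0,0],[0,0,0],[0,0,0],[0,0,0],[0,0,-0.01],[0,0,-0.02],[0,0,-0.04],[0,0,-0.04],[0,0,-0.03],[0,0,0],[0,0,0],[0,0,0]],"twist":[[0,0,0],[0,0,0],[0,0,0],[0,0,0],[0,0,0],[0,0,0],[0,0,0],[0,0,0],[0,0,0],[0,0,0],[0,0,0],[0,0,0],[0,0,0]]}' 0.54
python3 -c "
from h import *
np.set_printoptions(precision=1,suppress=True)
grab('wrist','w4')
z=load('w4');d=z['d'];v,u=np.nonzero(d>0);P=(np.c_[u,v,np.ones(len(u))]@np.linalg.inv(z['K']).T*d[v,u][:,None])@z['E'][:3,:3].T+z['E'][:3,3];L=(P[:,:2]-TC)@RT
m=(abs(P[:,2]-55)<5)&(abs(L[:,0]-15)<30)&(abs(L[:,1]+55)<30);print('jar',m.sum(),L[m].mean(0),P[m,2].mean(),P[m,2].std())
for n,h,x0 in(('cap1',31,25),('cap2',64,58)):
  m=(abs(P[:,2]-h)<5)&(abs(L[:,0]-x0)<22)&(abs(L[:,1]-40)<25);print(n,m.sum(),L[m].min(0) if m.any() else '',L[m].max(0) if m.any() else '')
plan(*tray(31,40),120,83.2)"
```

```text
t: 22.63
ee_pos: [455.2, 54.0, 29.0]
orientation: [-3.136, 0.187, -0.001]
ft_force: [0.6, 0.8, -1.5]
width: 37.5
grasp_force: 30.0
t: 23.72
ee_pos: [454.1, 54.2, 168.7]
orientation: [3.136, -0.186, -0.0]
ft_force: [-0.6, -0.5, 0.1]
width: 47.6
grasp_force: 0.0
jar 2203 [ 17.4 -55.6] 54.00409972158876 0.7780261986757875
cap1 1569 [11.6 24.1] [43.4 60.5]
cap2 1602 [49.  18.7] [79.8 62.8]
yaw -96.8 d now [ 16.9 -95.   47.9] twist z 0.0 d after [ 16.8 -95.   47.9] t 23.7667 tilt [-0. -0. -1.] q6 1.78
```

```bash
python3 -m creep '{"delta_pos":[[0.004,-0.025,0],[0.004,-0.025,0],[0.003,-0.025,0],[0.002,-0.022,0],[0,0,0.03],[0,0,0.03],[0,0,0.03],[0,0,0.03],[0,0,0.02],[0,0,0.012],[0,0,0.005],[0,0,0]],"twist":[[0,0,0],[0,0,0],[0,0,0],[0,0,0],[0,0,0],[0,0,0],[0,0,0],[0,0,0],[0,0,0],[0,0,0],[0,0,0],[0,0,0]]}' 0.65
python3 -m creep '{"delta_pos":[[0,0,0],[0,0,0],[0,0,0],[0,0,0],[0,0,0],[0,0,0],[0,0,0]],"twist":[[0,0,0],[0,0,0],[0,0,0],[0,0,0],[0,0,0],[0,0,0],[0,0,0]]}' 0
python3 -c "
from h import *
plan(*tray(0,42),12,83.2)"
```

```text
t: 24.77
ee_pos: [477.8, 148.7, 10.2]
orientation: [3.135, -0.186, -0.005]
ft_force: [-0.1, -0.6, 0.0]
width: 57.3
grasp_force: 0.0
t: 25.35
ee_pos: [479.8, 149.2, 12.8]
orientation: [-3.135, 0.186, -0.003]
ft_force: [-1.1, -1.2, 7.3]
width: 36.3
grasp_force: 30.0
yaw -96.8 d now [-29.    0.5   0.7] twist z 0.0 d after [-29.    0.5   0.7] t 25.35 tilt [ 0.002  0.001 -1.   ] q6 1.97
```

```bash
python3 -m creep '{"delta_pos":[[-0.005,0,-0.001],[-0.008,0,0],[-0.008,0,0],[-0.006,0,0],[0,0,0],[0,0,0],[0,0,0],[0,0,0.001]],"twist":[[0,0,0],[0,0,0],[0,0,0],[0,0,0],[0,0,0],[0,0,0],[0,0,0],[0,0,0]]}'
python3 -m creep '{"delta_pos":[[0,0,0],[0,0,0],[0,0,0],[0,0,-0.01],[0,0,-0.02],[0,0,-0.04],[0,0,-0.04],[0,0,-0.03],[0,0,-0.03],[-0.03,0,0],[-0.03,0,0],[-0.03,0,0],[-0.03,0,0],[-0.03,0,0],[-0.02,0.03,0],[0,0.03,0],[0,0.03,0],[0,0.03,0],[0,0,0],[0,0,0]],"twist":[[0,0,0],[0,0,0],[0,0,0],[0,0,0],[0,0,0],[0,0,0],[0,0,0],[0,0,0],[0,0,0],[0,0,0],[0,0,0],[0,0,0],[0,0,0],[0,0,0],[0,0,0],[0,0,0],[0,0,0],[0,0,0],[0,0,0],[0,0,0]]}' 0.55
python3 -c "
from h import *
grab('scene','s6');grab('top','t6')
a=cv2.imread('pics/s6.png')[180:300,280:430];b=cv2.imread('pics/t6.png')[200:350,200:350]
o=np.zeros((400,800,3),np.uint8);o[:320,:400]=cv2.resize(a,(400,320),interpolation=2);o[:400,400:]=cv2.resize(b,(400,400),interpolation=2);cv2.imwrite('pics/c6.png',o)
z=load('t6');d=z['d'];v,u=np.nonzero(d>0);P=(np.c_[u,v,np.ones(len(u))]@np.linalg.inv(z['K']).T*d[v,u][:,None])@z['E'][:3,:3].T+z['E'][:3,3];L=(P[:,:2]-TC)@RT
for x in range(-30,90,5):
  m=(abs(L[:,0]-x)<2.5)&(abs(L[:,1]-40)<4);print(x,P[m,2].round(0).astype(int)[:8])
"
```

```text
t: 26.02
ee_pos: [451.1, 152.2, 12.6]
orientation: [3.135, -0.186, -0.003]
ft_force: [-10.9, -0.8, 42.1]
width: 36.6
grasp_force: 30.0
t: 27.68
ee_pos: [269.1, 52.1, 182.1]
orientation: [-3.135, 0.193, -0.001]
ft_force: [0.1, -0.2, 0.0]
width: 48.8
grasp_force: 0.0
-30 [8 4 5 7 3 6 4 4]
-25 [5 2 7 3 3 7 7 3]
-20 [8 4 5 5 6 2 3 6]
-15 [33 27 30 27 30 30 29 32]
-10 [30 31 31 29 33 29 31 30]
-5 [30 29 30 31 30 30 31 33]
0 [33 35 27 33 29 28 32 32]
5 [30 29 29 30 31 28 33 28]
10 [29 31 30 31 29 30 32 30]
15 [31 31 36 31 29 33 31 33]
20 [3 8 2 4 4]
25 [6 4 5 7 2 6 2 8]
30 [5 3 7 2 3 5 2]
35 [31 30 32 31 27 29 27  6]
40 [29 30 31 30 31 31 35 31]
45 [29 31 31 34 29 33 31 32]
50 [35 31 31 34 30 33 28 36]
55 [32 31 32 33 31 32 33]
60 [30 30 30 31 30 33 29 30]
65 [30 30 30 31 28 31 29 33]
70 [70 73 36 39 44 16 21 24]
75 [70 68 69 69 67 68 68 73]
80 [69 71 71 68 71 73 70]
85 [71 71 70 67 68 70 68 69]
```

View pics/c6.png

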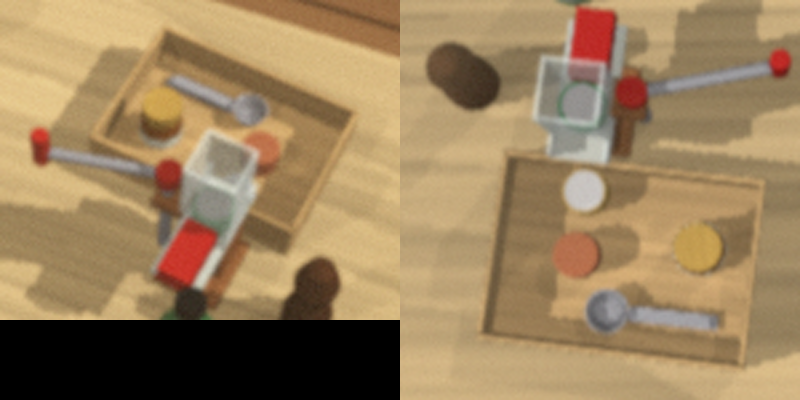

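The final view shows capsule_2 now upright on the tray floor, capsule_1 lying flat, and the jar standing. The spoons are inside, the third capsule is in the tube, the lever is home and the arm is clear. Handing in.

```bash
python3 -c "
from workcell import close_job
print(close_job())"
```

```text
the job is handed in; nothing more can be done
None
```

The coffee tray is made up and handed in at about 28 s of the 72 s allowed: spoons, upright jar and two capsules are in the tray, the third capsule is in the tube and the lever is home; no verdict came back.

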